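# Swap the packs in the field battery box

### The arm

A 6-joint arm with a two-finger parallel gripper is mounted at the origin on the work surface. World frame = base frame: x ahead of the robot, y to its left, z up, the work surface at z = 0. Lengths are in mm, angles in rad, forces in N, time in s.
With the tool pointing down it reaches from about 300 to 750 mm from the base axis. Payload 8.5 kg.
Tool frame: the origin (TCP) lies between the finger pads; the fingertips stand robot.tcp_to_tips ahead of it and the grasp point (between the pads) lies 11 mm behind it (robot.tcp_to_tips is the distance from the TCP to the fingertips, in mm); z points along the fingers, y is the line along which they close (so a half turn about z gives the same grasp; the last joint's range is limited). The gripper opens to 88 mm and grips with 3 to 60 N. Pads are 18 mm wide; open, the fingers measure 123 mm over their backs; the gripper's body (75 mm by 187 mm) begins 45 mm behind the grasp point.
Start: joints at [1.02, 0.381, 1.297, -0, 1.464, -0.215], TCP at [181.229, 519.265, 246.748] pointing down, gripper open.
Joint ranges: [-3.11, 3.11], [-0.89, 2.33], [0.22, 2.48], [-1.42, 4.56], [0.17, 2.85], [-2.88, 2.88]. Speed limits (rad/s): [2.39, 2.39, 3.14, 3.14, 3.14, 3.14].

### API

Orientations are given as a unit quaternion [x, y, z, w].
In Python, from station import robot gives the robot as it stands.
- The arm moves only by the tool carry_out, never from a script. Its argument "series" is a list that holds one entry, the list of rows, each a list of 6 numbers: the shift along the tool's x, y, z each as a share of 0.06 m, from -1 to 1, then the turn, a rotation vector about the tool's x, y, z each as a share of 10 degrees, from -1 to 1. In form: [[[x, y, z, rx, ry, rz], ...]]. A call has 1 to 12 rows; each row shifts and turns the commanded pose from where the row before left it, along the tool's axes as they then stand; what a row does not reach is not made up. A row lasts 1/8 s, in which the tool goes at most 62.5 mm and 10.7 degrees, less where a joint would pass 70% of its speed; a pose out of reach is approached as far as the arm can. A call with a number of a shift or a turn outside -1 to 1 is refused whole. A call with a gripper value outside its range is refused whole. "grip" is the gripper's target within -1 to 1 (fully open at 1, half-way at 0, shut at -1), set as the call begins (left out, the last holds). The fingers move at their own pace and stop on an object; "newtons" is the grip in N (left out, the last holds). Time passes only in rows, so rows that do not move let the fingers close. It gives the time, the measured TCP pose, the force, the opening and the grip force at its end, in the units of the state.
- robot.get_obs(): the state, without advancing time (a new reading comes with each control period).
- robot.camera(name): name is "side" or "top" or "wrist"; returns the picture (400x640x3 uint8, blue, green, red); there is no depth.
- robot.camera_params(name): a dict with "fx", "fy", "cx", "cy" (pixels), "R" (3x3) and "t" (3): a world point X has camera coordinates R X + t. Camera axes: x right, y down, z forward; pixel columns grow to the right and rows downward; lengths in mm; the calibration is good to about 2 mm. A picture is of the moment at which its call begins: read the wrist's pose just before it. camera_params takes no time and is no camera call; for the wrist camera it gives the pose at the moment of the call.
- robot.close_job(): hands the job in; it is judged then, once.
The state is a dict: "time_s": time; "q": joint angles; "joint_velocities": joint speeds; "effort": joint torques, N m; "tool_pos": TCP position; "tcp_rot": TCP orientation; "wrist_force": force on the tool from outside, world axes, zero at the start; "torque": the same for the moment, N m; "width": opening from 0.0 (shut) to 1.0 (fully open); "gripper_force": force on a finger pad.
Only numpy, scipy, OpenCV 4.12 (cv2) and the standard library are available. Lean on these libraries where they do the work, as an engineer would, in place of code of your own. Each camera call takes 0.05 s, during which the arm holds its last target. There are 200 camera calls.

### The job

Get the battery box ready for the field: pull the red recessed paddle in its lid to trip the latch, bring the lid up with the paddle and swing it fully open, take the red-ended spent pack out and lay it flat in the blue charging tray. Stack all the green-ended charged packs from the bench flat inside the box in one squarely aligned pile, clear of the latch hook, then shut the lid until it latches. Leave the other things on the bench where they are.

Things in the scene. Friction and masses are not known exactly. Their poses are not given: they have to be found in the camera images.
- box: steel battery box fixed to the bench, shut and latched at the start, with a red-ended spent pack inside. Origin: centre of its underside, on the bench; x towards its hinge side (away from the robot), y along its width, z up. Tub 190 x 268 mm outside, 182 x 260 mm inside, top of its floor at z 5 mm, rim at 64 mm
- hinge (a point): a point on the lid's hinge line, at x 99, y 0, z 64 mm in the box frame, axes as the box; the line runs along the box's y. The shut lid is a deep cap 272 mm wide (y), from 194 mm in front of this line (its front face) to the tub's rear, and from this height to its flat top 48 mm higher. Inside there is 78 mm from bench to the paddle recess's underside
- lid (a joint): lid angle, rad: 0 shut, 1.57 upright, 1.85 its stop, leaning back; the front edge, near the robot, rises. Friction hinges: it stays at any angle it is left at and moves under 1 to 4 N at the front edge. It opens only while the latch is tripped; pushed fully down it latches by itself (some 5 N more)
- keeper (a point): the latch keeper, a steel lip inside the middle of the tub's front wall (box x -84, z 55 mm). The hook below the paddle comes down here, some 28 mm above the bench at its lowest, and swings back as far as box x -35 mm as it passes the keeper: keep the pile clear of the front 55 mm of the tub, 50 mm wide (y), or the lid cannot latch
- paddle (a joint): angle of the paddle in the lid's recess, rad: 0 flush, 0.7 its stop; its free edge rises. Pulled to 0.25 or more the latch hook is free; takes some 3 N; a spring brings it back flush
- paddle_grip (a point): grip point of the paddle, mid-width, mid-thickness, 12 mm in from its free edge. Red plate 56 mm long (box x) x 44 mm wide (box y) x 8 mm thick, flush with the lid's top near its front edge. It is hinged along its front end (40 mm from here, box x -80, z 106 mm when shut); its free edge is the one towards the lid's hinge. Turns with paddle and lid
- recess (a point): centre of the floor of the black paddle recess in the lid, 32 mm below the lid's top and 24 mm below the plate's underside. The recess is open above, 81 mm long (box x) and 112 mm wide (box y): 34 mm of finger room at each side of the paddle and 16 mm beyond its free edge. Turns with the lid
- spent_mid (a point): the spent battery pack, same shape as the charged ones (100 x 62 x 17 mm, about 0.2 kg) but with a red end; inside the shut box at the start, flat on its floor. This point is its very centre, x along its length
- tray_floor (a point): centre of the inner floor of the blue open charging tray, fixed to the bench: 146 x 136 mm (x, y) outside, wall 4 mm, wall top 14 mm above this floor, floor 4 mm above the bench; axes as the tray
- pack1_mid (a point): flat hard-shell battery pack, dark grey with a green end and a pale label on top, 100 x 62 x 17 mm (x, y, z), about 0.2 kg, lying flat on the bench at the start; this point is its very centre, x along its length. There are 2 to 4 charged packs from start to start; one that is absent reads None
- pack1: the same pack as pack1_mid; origin at the centre of its underside
- pack2_mid (a point): flat hard-shell battery pack, dark grey with a green end and a pale label on top, 100 x 62 x 17 mm (x, y, z), about 0.2 kg, lying flat on the bench at the start; this point is its very centre, x along its length. There are 2 to 4 charged packs from start to start; one that is absent reads None
- pack2: the same pack as pack2_mid; origin at the centre of its underside
- pack3_mid (a point): flat hard-shell battery pack, dark grey with a green end and a pale label on top, 100 x 62 x 17 mm (x, y, z), about 0.2 kg, lying flat on the bench at the start; this point is its very centre, x along its length. There are 2 to 4 charged packs from start to start; one that is absent reads None
- pack3: the same pack as pack3_mid; origin at the centre of its underside
- pack4_mid (a point): flat hard-shell battery pack, dark grey with a green end and a pale label on top, 100 x 62 x 17 mm (x, y, z), about 0.2 kg, lying flat on the bench at the start; this point is its very centre, x along its length. There are 2 to 4 charged packs from start to start; one that is absent reads None
- pack4: the same pack as pack4_mid; origin at the centre of its underside
- spent: the same pack as spent_mid; origin at the centre of its underside
- multimeter: yellow multimeter 160 x 80 x 36 mm, not part of the job
- screwdriver: screwdriver 170 mm, not part of the job
- tape: blue roll of tape 64 mm across, not part of the job
- parts_case: clear case of small parts 130 x 80 mm, not part of the job
- pliers: red-handled pliers 140 mm, not part of the job
- mug: blue mug, 80 mm across, 95 mm tall, not part of the job

How it is judged (in metres and radians):
On the way, in this order (a step that is already met when the one before it is completed fails the run):
1. the paddle is pulled and the lid comes up with it (value of joint paddle above 0.2 rad and value of joint lid above 0.08 rad), for 0.1 s.
2. the lid is swung open (value of joint lid above 1.1 rad), for 0.2 s.
At the end, for the whole second after the job is handed in: lid shut (within 0.03 rad) and latched (paddle within 0.08 rad of flush); all charged packs flat in one pile in the box, centres within 10 mm of each other from above, lengths parallel within 0.14 rad; spent pack flat (0.1 rad) in the tray; all at rest (value of joint lid below 0.03 rad and value of joint paddle below 0.08 rad and x of pack1_mid in the frame of box between -0.08 and 0.08 m and y of pack1_mid in the frame of box between -0.12 and 0.12 m and z of each of pack1_mid, pack2_mid, pack3_mid, pack4_mid in the frame of box below 0.08 m and angle between the z axis of each of pack1_mid, pack2_mid, pack3_mid, pack4_mid and the z axis of box, either way round below 0.1 rad and linear speed of each of pack1, pack2, pack3, pack4, spent below 0.02 m/s and x of pack2_mid in the frame of box between -0.08 and 0.08 m and y of pack2_mid in the frame of box between -0.12 and 0.12 m and x of pack3_mid in the frame of box between -0.08 and 0.08 m and y of pack3_mid in the frame of box between -0.12 and 0.12 m and x of pack4_mid in the frame of box between -0.08 and 0.08 m and y of pack4_mid in the frame of box between -0.12 and 0.12 m and horizontal distance between pack1_mid and pack2_mid below 0.01 m and angle between the x axis of pack1_mid and the x axis of pack2_mid, either way round below 0.14 rad and horizontal distance between each of pack1_mid, pack2_mid and pack3_mid below 0.01 m and angle between the x axis of each of pack1_mid, pack2_mid and the x axis of pack3_mid, either way round below 0.14 rad and horizontal distance between each of pack1_mid, pack2_mid, pack3_mid and pack4_mid below 0.01 m and angle between the x axis of each of pack1_mid, pack2_mid, pack3_mid and the x axis of pack4_mid, either way round below 0.14 rad and x of spent_mid in the frame of tray_floor between -0.03 and 0.03 m and y of spent_mid in the frame of tray_floor between -0.045 and 0.045 m and z of spent_mid in the frame of tray_floor below 0.016 m and angle between the z axis of spent_mid and the z axis of tray_floor, either way round below 0.1 rad); the robot touches nothing.
It fails at once if a bystander on the bench is pushed more than 4 cm (distance of any of multimeter, screwdriver, tape, parts_case, pliers, mug from where it was at the start of the episode above 0.04 m).
Of pack1, pack2, pack3, pack4 only 2 to 4 are there at a start; the rules pass over those that are not, and their reading is None.
At some moment in a run one of pack1, pack2, pack3, pack4, spent may be knocked a few centimetres aside while the robot is not near it.
Once in a run the grip may slacken for a moment while it holds something.
It also fails if it takes over 210 s, if anything falls off the work surface, if the arm or the gripper's body presses on something with over 40 N, if the wrist force passes 120 N, or if a joint passes its speed limit or range.

## Working session

There is one attempt and no reset: what is moved stays moved. The work goes in short steps, Python scripts to look and compute and a tool call to move; the robot and the scene stay as the last step left them, time stands still between calls to the robot, and variables do not carry over. Pictures are saved under pics/ and viewed, at most 14 in all, crops included, and the job is handed in when it is done.

Besides the shell and the picture viewer there is one more tool, called as name([rows], argument=value, ...), one row to a line, values as JSON. carry_out: Moves the arm, as the interface text tells. Shift numbers are shares of 0.06 m and turn numbers shares of 10 degrees, none past 1 either way. Its arguments: {"type":"object","properties":{"series":{"type":"array","items":{"type":"array","items":{"type":"array","items":{"type":"number","minimum":-1,"maximum":1}}}},"grip":{"type":"number"},"newtons":{"type":"number"}},"required":["series"]}

```bash
mkdir -p pics; ls
python3 - <<'E'
from station import robot
import cv2,json
for n in("top","side"):
    cv2.imwrite(f"pics/{n}0.png",robot.camera(n)); p=robot.camera_params(n); print(n,{k:(v.tolist() if hasattr(v,'tolist') else v) for k,v in p.items()})
o=robot.get_obs();print(o, robot.tcp_to_tips)
E
```

```text
pics
top {'fx': 405.51703790853145, 'fy': 405.51703790853145, 'cx': 314.6387578070312, 'cy': 197.1532271055737, 'R': [[-0.0047121123460519615, -0.999942348872673, 0.009648571305634237], [-0.986750237716271, 0.0030846906086672192, -0.1622173019462832], [0.16217818707866052, -0.010285116180701303, -0.9867078858613771]], 't': [70.09520168393952, 534.5654222218507, 1151.4736459708645]}
side {'fx': 431.8920149588617, 'fy': 431.8920149588617, 'cx': 317.07645111530854, 'cy': 206.07299886545306, 'R': [[-0.8799481265611834, -0.4744402147133039, -0.024449483108192966], [-0.24616940400472762, 0.49937982683509213, -0.8306746734324519], [0.4063150490609728, -0.7249319079837414, -0.5562210079578365]], 't': [520.8623237175796, 162.89540211354264, 1412.5220722631161]}
{'time_s': 0.1, 'q': array([ 1.01968418e+00,  3.81107328e-01,  1.29811630e+00, -3.12621680e-06,
        1.46353111e+00, -2.15291256e-01]), 'joint_velocities': array([-0.00111161, -0.00052219, -0.00147996, -0.00062411,  0.0002955 ,
       -0.00065238]), 'effort': array([ 3.42186722e-03, -4.38648427e+01, -2.24913400e+01,  7.14195776e-02,
        3.42237821e-02, -8.01842953e-05]), 'tool_pos': array([181.13445479, 519.09326841, 246.23408389]), 'tcp_rot': array([ 1.67122353e-01,  9.85935993e-01, -5.39480314e-04, -2.15805125e-04]), 'wrist_force': array([-0.07364209,  0.33154521,  0.6609888 ]), 'torque': array([-0.00015819,  0.00524803, -0.00929417]), 'gripper_force': 0.0, 'width': 0.9954321073023553} 8.0
```

View pics/top0.png

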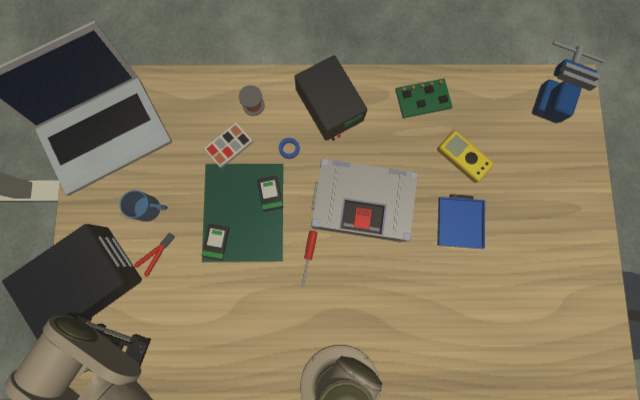

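View pics/side0.png

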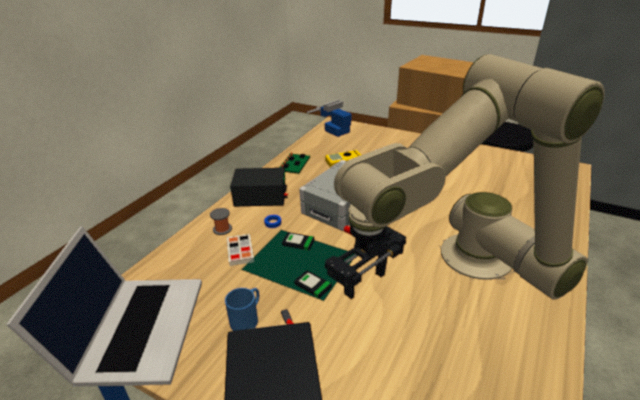

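The top view shows the box at about (365,200), the paddle at (363,217), the tray at (461,222) and two green-ended packs at (270,192) and (215,240). Enlarging.

Run:
```python
import cv2
i=cv2.imread("pics/top0.png")
a=cv2.resize(i[145:270,195:295],None,fx=4,fy=4,interpolation=cv2.INTER_CUBIC)
b=cv2.resize(i[145:270,300:500],None,fx=4,fy=4,interpolation=cv2.INTER_CUBIC)
cv2.imwrite("pics/a.png",a);cv2.imwrite("pics/b.png",b)
```

```text
(no output)
```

View pics/a.png

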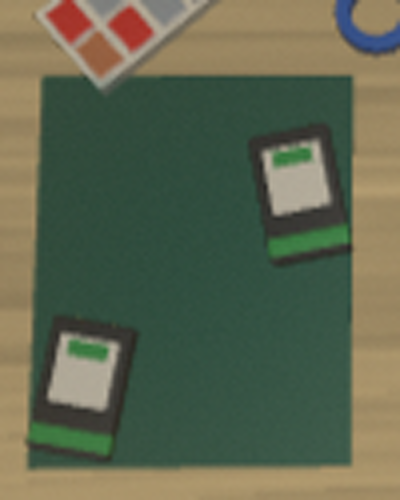

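View pics/b.png

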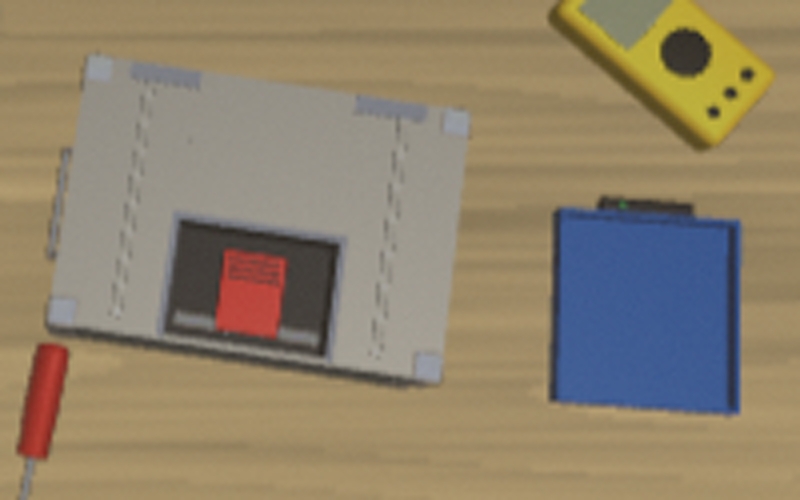

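```bash
cat > h.py <<'E'
import numpy as np
from station import robot
from scipy.spatial.transform import Rotation as R
def ray(cam,px,z,p=None):
    p=p or robot.camera_params(cam); px=np.atleast_2d(px).astype(float)
    d=np.c_[(px[:,0]-p['cx'])/p['fx'],(px[:,1]-p['cy'])/p['fy'],np.ones(len(px))]@np.array(p['R'])
    c=-np.array(p['R']).T@np.array(p['t'])
    return c+d*((z-c[2])/d[:,2])[:,None]
def proj(p,X):
    c=np.atleast_2d(X)@np.array(p['R']).T+np.array(p['t']); return c[:,:2]/c[:,2:]*[p['fx'],p['fy']]+[p['cx'],p['cy']]
def fit(M,W):  # 2D rigid model->world : centre, angle deg, residual
    M=np.array(M,float);W=W[:,:2];m=M.mean(0);w=W.mean(0);H=(M-m).T@(W-w)
    a=np.arctan2(H[0,1]-H[1,0],H[0,0]+H[1,1]);c,s=np.cos(a),np.sin(a);Q=np.array([[c,-s],[s,c]])
    t=w-Q@m; return t.round(1),np.degrees(a).round(2),np.abs(M@Q.T+t-W).max().round(1)
def rows(target,rpy=None,v=60):
    "shift (world mm target) and tool->world desired rotation in tool units; prints totals"
    o=robot.get_obs();r=R.from_quat(o['tcp_rot']);d=r.inv().apply(np.array(target)-o['tool_pos'])/60
    out=[d.round(3)]
    if rpy is not None: out.append(np.degrees((r.inv()*rpy).as_rotvec()).round(2)/10)
    return out
def down(deg):
    "tool z down, tool x at world heading deg"
    c,s=np.cos(np.radians(deg)),np.sin(np.radians(deg))
    return R.from_matrix(np.array([[c,s,0],[s,-c,0],[0,0,-1]]).T.T)
E
python3 - <<'E'
from h import *
def P(l,x0,y0): return (np.array(l)+.5)/4-.5+[x0,y0]
print('box',fit([[95,136],[95,-136],[-95,-136],[-95,136]],ray('top',P([(87,55),(470,110),(440,383),(47,325)],300,145),112)))
print('tray',fit([[73,68],[73,-68],[-73,-68],[-73,68]],ray('top',P([(553,208),(740,220),(738,413),(550,402)],300,145),18)))
for n,l in(('A',[(250,138),(328,125),(352,248),(270,263)]),('B',[(55,317),(137,330),(112,458),(28,440)])):
    print(n,fit([[50,31],[50,-31],[-50,-31],[-50,31]],ray('top',P(l,195,145),17)))
print('paddle',ray('top',P([(222,250),(287,258),(280,337),(217,330)],300,145),110).round(1))
print(R.from_quat(robot.get_obs()['tcp_rot']).as_matrix().round(2))
print('others',ray('top',[(311,233),(289,148),(466,155),(140,206),(229,145),(155,254)],15).round(0))
E
```

```text
box (array([518.7, -70.7]), np.float64(-8.61), np.float64(1.6))
tray (array([ 462.1, -369.4]), np.float64(-4.07), np.float64(3.1))
A (array([552.6, 203.4]), np.float64(10.44), np.float64(2.4))
B (array([408.6, 361.4]), np.float64(-10.07), np.float64(4.4))
paddle [[495.5 -43.4 110. ]
 [489.8 -88.3 110. ]
 [435.1 -82.  110. ]
 [440.  -38.8 110. ]]
[[-0.94  0.33 -0.  ]
 [ 0.33  0.94 -0.  ]
 [ 0.   -0.   -1.  ]]
others [[ 431.   79.   15.]
 [ 693.  146.   15.]
 [ 670. -399.   15.]
 [ 514.  591.   15.]
 [ 703.  330.   15.]
 [ 372.  538.   15.]]
```

Run:
```python
from h import *
print(rows([479,-65,170],down(171.4)))
```

```text
[array([-7.896, -7.554,  1.277]), array([-0.006, -0.002, -1.064])]
```

carry_out([
  [[-0.66, -0.63, 0.1, 0, 0, 0], [-0.66, -0.63, 0.1, 0, 0, 0], [-0.66, -0.63, 0.1, 0, 0, 0], [-0.66, -0.63, 0.1, 0, 0, 0], [-0.66, -0.63, 0.1, 0, 0, 0], [-0.66, -0.63, 0.1, 0, 0, 0], [-0.66, -0.63, 0.1, 0, 0, 0], [-0.66, -0.63, 0.1, 0, 0, 0], [-0.66, -0.63, 0.1, 0, 0, 0], [-0.66, -0.63, 0.1, 0, 0, 0], [-0.66, -0.63, 0.1, 0, 0, 0], [-0.64, -0.62, 0.1, 0, 0, 0]],
], grip=0.5, newtons=30)

```text
time_s: 1.6
tool_pos: [480.0, -66.5, 174.4]
tcp_rot: [0.167, 0.986, 0.0, -0.0]
wrist_force: [-0.5, 1.0, -0.1]
width: 0.748
gripper_force: 0.0
```

carry_out([
  [[0, 0, 0, 0, 0, -0.6], [0, 0, 0, 0, 0, -0.46], [0, 0, 0, 0, 0, 0], [0, 0, 0, 0, 0, 0]],
])

```text
time_s: 2.1
tool_pos: [479.4, -64.5, 174.7]
tcp_rot: [0.076, 0.997, 0.0, -0.0]
wrist_force: [-1.0, 0.4, 0.4]
width: 0.75
gripper_force: 0.0
```

Run:
```python
from h import *
import cv2
print(rows([479,-65,170],down(171.4)),robot.get_obs()['tool_pos'],robot.get_obs()['width'])
p=robot.camera_params('wrist');i=robot.camera('wrist');cv2.imwrite('pics/w1.png',i)
def bx(x,y,z):
    a=np.radians(-8.61);return [518.7+x*np.cos(a)-y*np.sin(a),-70.7+x*np.sin(a)+y*np.cos(a),z]
print(proj(p,[bx(-28,22,110),bx(-28,-22,110),bx(-84,-22,110),bx(-84,22,110)]).round(0))
import json;json.dump({k:np.array(v).tolist() for k,v in p.items()},open('w1.json','w'))
```

```text
[array([ 0.005, -0.009,  0.078]), array([ 0.   , -0.001, -0.012])] [479.41001483 -64.496733   174.69786912] 0.7503938602603012
[[355. 240.]
 [292. 240.]
 [289. 160.]
 [358. 160.]]
```

View pics/w1.png

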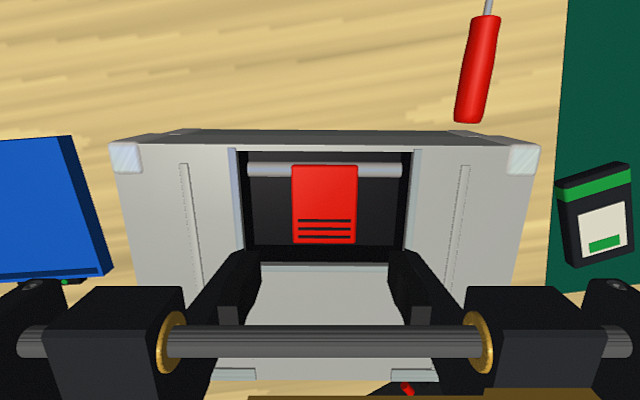

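The wrist picture shows the paddle at columns 292–357 and rows 165–243, within about 3 mm of the prediction. The fingers straddle it.

carry_out([
  [[-0.02, 0, 0.45, 0, 0, 0], [0, 0, 0.45, 0, 0, 0], [0, 0, 0.28, 0, 0, 0], [0, 0, 0.15, 0, 0, 0], [0, 0, 0, 0, 0, 0]],
])

```text
time_s: 2.78
tool_pos: [480.6, -64.7, 94.8]
tcp_rot: [0.075, 0.997, 0.0, -0.0]
wrist_force: [-0.8, -0.0, 0.4]
width: 0.749
gripper_force: 0.0
```

carry_out([
  [[0, 0, 0, 0, 0, 0], [0, 0, 0, 0, 0, 0], [0, 0, 0, 0, 0, 0], [0, 0, 0, 0, 0, 0], [0, 0, 0, 0, 0, 0], [0, 0, 0, 0, 0, 0]],
], grip=-1, newtons=35)

```text
time_s: 3.52
tool_pos: [480.8, -64.8, 95.2]
tcp_rot: [0.075, 0.997, -0.0, 0.0]
wrist_force: [-0.2, 0.6, 3.7]
width: 0.482
gripper_force: 38.4
```

```bash
cat >> h.py <<'E'
BX,BY,BA=519.5,-70.7,-8.61
def bw(x,y,z):
    a=np.radians(BA);return np.array([BX+x*np.cos(a)-y*np.sin(a),BY+x*np.sin(a)+y*np.cos(a),z])
def seq(poses,nd=2):
    "poses: list of (pos,R); prints rows, with rounding fed back"
    o=robot.get_obs();p=o['tool_pos'];r=R.from_quat(o['tcp_rot']);out=[]
    for P,Q in poses:
        d=(r.inv().apply(P-p)/60).round(nd);w=(np.degrees((r.inv()*Q).as_rotvec())/10).round(nd)
        out.append(d.tolist()+w.tolist());p=p+r.apply(d*60);r=r*R.from_rotvec(np.radians(w*10))
    print(out)
E
python3 - <<'E'
from h import *
r0=R.from_quat(robot.get_obs()['tcp_rot'])
a=np.radians(BA);by=np.array([-np.sin(a),np.cos(a),0])
g0=robot.get_obs()['tool_pos']+[0,0,11]
ref=np.array([-40,106.])
poses=[]
def pose(th,ph):
    x,z=-80+40*np.cos(ph)-99,106+40*np.sin(ph)-64
    g=np.array([x*np.cos(th)+z*np.sin(th)+99,-x*np.sin(th)+z*np.cos(th)+64])-ref
    tau=max(0,(th-.5)*.7);Q=R.from_rotvec(by*tau)*r0
    G=g0+np.array([np.cos(a),np.sin(a),0])*g[0]+[0,0,g[1]]
    return G+11*Q.apply([0,0,1]),Q
L=[pose(0,.25),pose(0,.5)]+[pose(t,.5) for t in np.linspace(.1,1.4,14)]
seq(L)
E
```

```text
[[0.02, -0.0, -0.16, 0.0, 0.0, 0.0], [0.06, -0.0, -0.16, 0.0, 0.0, 0.0], [-0.11, -0.0, -0.23, 0.0, 0.0, 0.0], [-0.14, 0.0, -0.23, 0.0, 0.0, 0.0], [-0.16, 0.0, -0.2, 0.0, 0.0, 0.0], [-0.18, 0.0, -0.19, 0.0, 0.0, 0.0], [-0.19, 0.0, -0.17, 0.0, 0.0, 0.0], [-0.2, 0.0, -0.16, 0.0, 0.4, -0.0], [-0.21, 0.0, -0.14, 0.0, 0.4, -0.0], [-0.2, 0.0, -0.14, 0.0, 0.4, -0.0], [-0.22, 0.0, -0.13, 0.0, 0.4, 0.0], [-0.21, 0.0, -0.12, 0.0, 0.41, 0.0], [-0.22, 0.0, -0.12, 0.0, 0.4, 0.0], [-0.22, 0.0, -0.11, 0.0, 0.4, 0.0], [-0.23, 0.0, -0.11, 0.0, 0.4, 0.0], [-0.23, 0.0, -0.1, 0.0, 0.4, 0.0]]
```

carry_out([
  [[0.02, 0, -0.16, 0, 0, 0], [0.06, 0, -0.16, 0, 0, 0], [0, 0, 0, 0, 0, 0], [-0.11, 0, -0.23, 0, 0, 0], [-0.14, 0, -0.23, 0, 0, 0], [-0.16, 0, -0.2, 0, 0, 0], [0, 0, 0, 0, 0, 0]],
])

```text
time_s: 4.4
tool_pos: [499.2, -67.7, 153.9]
tcp_rot: [0.075, 0.997, 0.0, -0.002]
wrist_force: [-4.5, -0.4, 2.6]
width: 0.486
gripper_force: 35.0
```

Run:
```python
from station import robot
import cv2
i=robot.camera('side');j=robot.camera('wrist')
cv2.imwrite('pics/s2.png',cv2.hconcat([cv2.resize(i[130:260,260:430],(520,400)),j[100:400,180:460]][:1]))
```

```text
(no output)
```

View pics/s2.png

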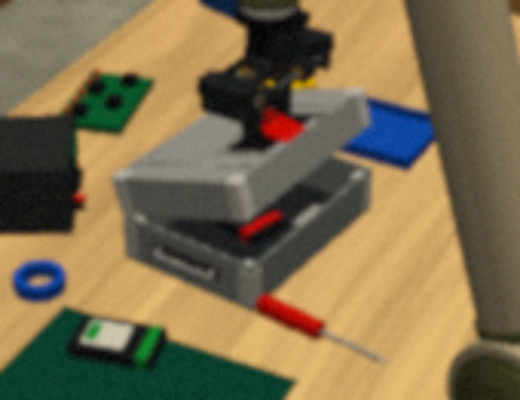

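The lid is clearly coming up with the paddle, about 0.3 rad, and the red-ended spent pack shows inside at (262,222). Carrying on along the arc.

carry_out([
  [[-0.18, 0, -0.19, 0, 0, 0], [-0.19, 0, -0.17, 0, 0, 0], [-0.2, 0, -0.16, 0, 0.4, 0], [-0.21, 0, -0.14, 0, 0.4, 0], [-0.2, 0, -0.14, 0, 0.4, 0], [-0.22, 0, -0.13, 0, 0.4, 0], [-0.21, 0, -0.12, 0, 0.41, 0], [-0.22, 0, -0.12, 0, 0.4, 0], [0, 0, 0, 0, 0, 0]],
])

```text
time_s: 5.62
tool_pos: [603.6, -84.4, 209.1]
tcp_rot: [0.074, 0.975, 0.015, -0.209]
wrist_force: [-0.2, -5.0, 3.1]
width: 0.484
gripper_force: 35.0
```

carry_out([
  [[-0.22, 0, -0.11, 0, 0.4, 0], [-0.23, 0, -0.11, 0, 0.4, 0], [-0.23, 0, -0.1, 0, 0.4, 0], [0, 0, 0, 0, 0, 0], [0, 0, 0, 0, 0, 0]],
])

```text
time_s: 6.25
tool_pos: [647.5, -91.4, 206.5]
tcp_rot: [0.072, 0.948, 0.023, -0.309]
wrist_force: [0.3, -6.5, -1.2]
width: 0.484
gripper_force: 35.0
```

Run:
```python
from station import robot
import cv2
i=robot.camera('side')
cv2.imwrite('pics/s3.png',cv2.resize(i[90:260,240:450],(630,510)))
```

```text
(no output)
```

View pics/s3.png

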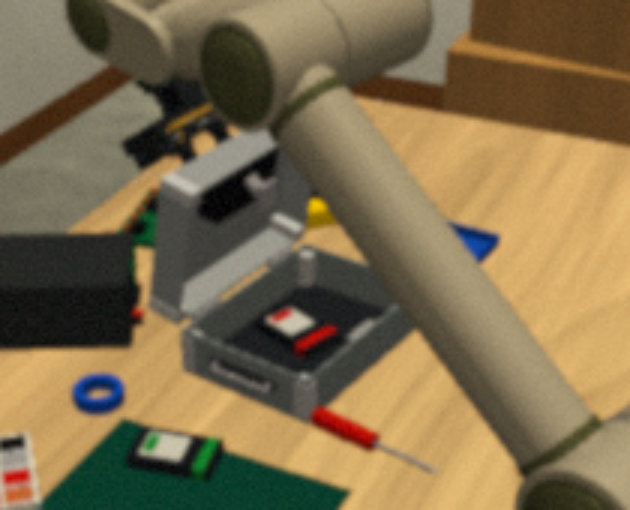

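carry_out([
  [[-0.23, 0, -0.1, 0, 0.45, 0], [-0.23, 0, -0.1, 0, 0.45, 0], [0, 0, 0, 0, 0, 0], [0, 0, 0, 0, 0, 0]],
])

```text
time_s: 6.8
tool_pos: [672.1, -95.3, 195.5]
tcp_rot: [0.07, 0.921, 0.029, -0.382]
wrist_force: [-2.0, -8.1, -12.1]
width: 0.481
gripper_force: 35.0
```

carry_out([
  [[0, 0, 0, 0, 0, 0], [0, 0, 0, 0, 0, 0], [0, 0, 0, 0, 0, 0], [0, 0, -0.35, 0, 0, 0], [0, 0, -0.45, 0, 0, 0], [0, 0, -0.4, 0, 0, 0], [0, 0, 0, 0, 0, 0]],
], grip=0.45)

```text
time_s: 7.68
tool_pos: [663.9, -93.2, 232.8]
tcp_rot: [0.07, 0.925, 0.028, -0.372]
wrist_force: [0.5, -0.8, -0.6]
width: 0.727
gripper_force: 0.0
```

Run:
```python
from station import robot
from h import *
import cv2
i=robot.camera('side')
cv2.imwrite('pics/s4.png',cv2.resize(i[60:260,240:450],(630,600)))
print(robot.get_obs()['q'],R.from_quat(robot.get_obs()['tcp_rot']).as_matrix().round(2))
```

```text
[-0.28248731  1.04483893  0.22223875 -0.18599868  2.6286485  -1.82835605] [[-0.71  0.15 -0.69]
 [ 0.11  0.99  0.1 ]
 [ 0.69  0.   -0.72]]
```

View pics/s4.png

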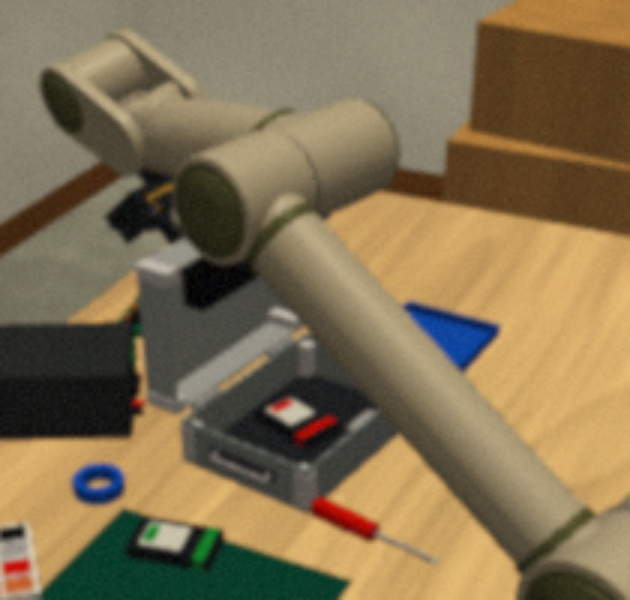

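Lid is about upright (1.6 rad), but the elbow is at its range limit; bringing the tool towards vertical while backing out of the recess.

carry_out([
  [[-0.1, 0, -0.1, 0, -0.7, 0], [-0.12, 0, -0.1, 0, -0.7, 0], [-0.13, 0, -0.08, 0, -0.7, 0], [0, 0, 0, 0, 0, 0]],
])

```text
time_s: 8.22
tool_pos: [690.3, -97.2, 233.5]
tcp_rot: [0.074, 0.977, 0.015, -0.198]
wrist_force: [-0.3, -0.6, -0.1]
width: 0.725
gripper_force: 0.0
```

carry_out([
  [[-0.15, 0, -0.06, 0, -0.5, 0], [-0.15, 0, -0.05, 0, -0.5, 0], [0, 0, 0, 0, 0, 0]],
])

```text
time_s: 8.6
tool_pos: [709.3, -100.2, 231.7]
tcp_rot: [0.075, 0.991, 0.009, -0.114]
wrist_force: [-0.5, -0.3, 0.2]
width: 0.725
gripper_force: 0.0
```

carry_out([
  [[0, 0, -0.4, 0, -0.6, 0], [0, 0, -0.5, 0, -0.7, 0], [0, 0, -0.4, 0, 0, 0], [0, 0, 0, 0, 0, 0]],
])

```text
time_s: 9.1
tool_pos: [718.7, -101.7, 310.1]
tcp_rot: [0.075, 0.997, -0.0, 0.0]
wrist_force: [-0.3, 0.2, 0.1]
width: 0.722
gripper_force: 0.0
```

carry_out([
  [[0.7, 0, -0.1, 0, 0, 0], [0.9, 0, 0, 0, 0, 0], [0.9, 0, 0, 0, 0, 0], [0.9, 0, 0, 0, 0, 0], [0.4, 0, 0, 0, 0, 0], [0, 0, 0, 0, 0, 0]],
], grip=1)

```text
time_s: 9.85
tool_pos: [492.3, -67.1, 314.1]
tcp_rot: [0.075, 0.997, 0.0, -0.001]
wrist_force: [0.5, -0.7, -0.3]
width: 1.002
gripper_force: 0.0
```

Run:
```python
from h import *
import cv2,json
p=robot.camera_params('wrist');i=robot.camera('wrist');cv2.imwrite('pics/w2.png',i)
t=robot.camera('top');cv2.imwrite('pics/top2.png',t)
json.dump({k:np.array(v).tolist() for k,v in p.items()},open('w2.json','w'))
print(robot.get_obs()['tool_pos'])
```

```text
[493.86171941 -67.52619399 313.96449495]
```

View pics/w2.png

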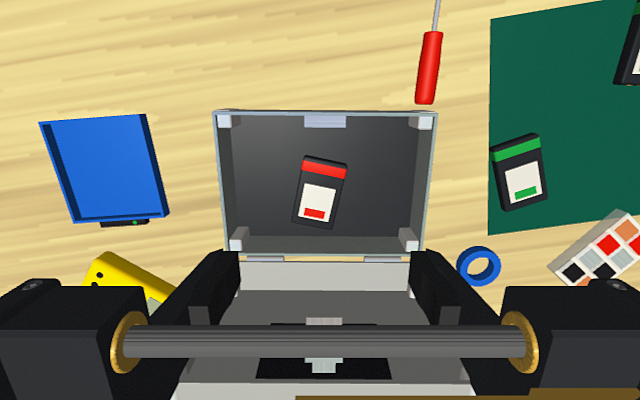

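Inside the open box: the spent pack at about (320,192), red end towards the robot. Keeper is at (325,120).

Run:
```python
import cv2
i=cv2.imread('pics/w2.png')
a=cv2.resize(i[145:240,280:360],None,fx=6,fy=6,interpolation=cv2.INTER_CUBIC)
b=cv2.resize(i[128:215,485:550],None,fx=6,fy=6,interpolation=cv2.INTER_CUBIC)
h=570
print(a.shape,b.shape)
b=cv2.copyMakeBorder(b,0,a.shape[0]-b.shape[0],0,800-480-b.shape[1] if b.shape[1]<320 else 0,cv2.BORDER_CONSTANT)[:,:320]
cv2.imwrite('pics/w2c.png',cv2.hconcat([a,b]))
```

```text
(570, 480, 3) (522, 390, 3)
```

View pics/w2c.png

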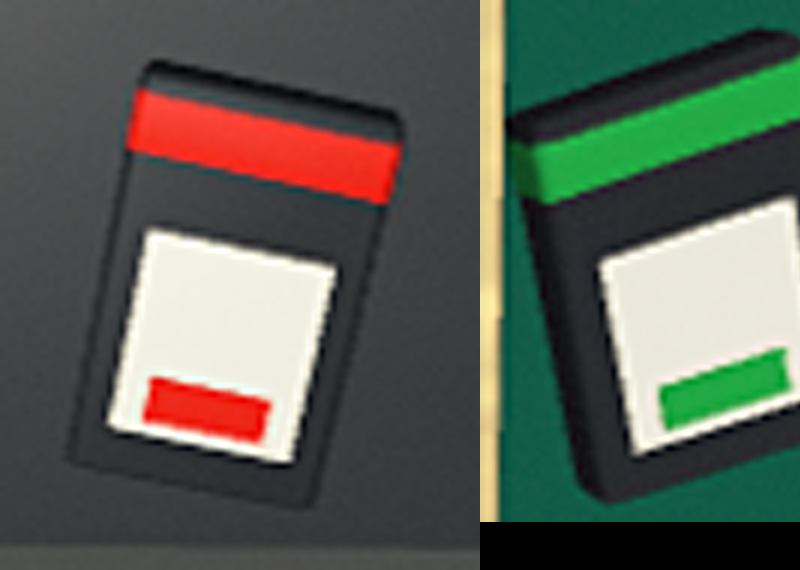

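Run:
```python
from h import *
import json
p=json.load(open('w2.json'))
def P(l): return (np.array(l)+.5)/6-.5+[280,145]
W=ray('',P([(134,88),(402,143),(312,508),(67,460)]),22,p)
print(W.round(1))
f=fit([[-50,31],[-50,-31],[50,-31],[50,31]][0:0] or [[-50,-31],[-50,31],[50,31],[50,-31]],W);print(f)
# rim check of the box frame (outer rim corners, z 64)
print(fit([[-95,-134],[-95,134],[95,134],[95,-134]],ray('',[(215,112),(438,113),(425,256),(221,252)],64,p)))
c,a=f[0],f[1]
h=171.4+(((a+180)-171.4+90)%180-90);print(h,rows([c[0],c[1],120],down(h)))
```

```text
[[ 486.7  -95.8   22. ]
 [ 508.4  -37.4   22. ]
 [ 595.   -70.7   22. ]
 [ 573.6 -127.5   22. ]]
(array([540.9, -82.9]), np.float64(-20.53), np.float64(3.6))
(array([520.2, -69.6]), np.float64(-9.6), np.float64(4.7))
159.47 [array([-0.818, -0.137,  3.232]), array([ 0.003, -0.008,  1.187])]
```

carry_out([
  [[-0.76, -0.13, 0, 0, 0, 0], [0, 0, 0.6, 0, 0, 0.6], [0, 0, 0.9, 0, 0, 0.59], [0, 0, 0.9, 0, 0, 0], [0, 0, 0.9, 0, 0, 0], [0, 0, 0.8, 0, 0, 0], [0, 0, 0.5, 0, 0, 0], [0, 0, 0.35, 0, 0, 0], [0, 0, 0, 0, 0, 0]],
])

```text
time_s: 11.08
tool_pos: [537.6, -81.8, 15.5]
tcp_rot: [0.178, 0.984, 0.0, -0.001]
wrist_force: [0.6, -0.1, 0.4]
width: 1.003
gripper_force: 0.0
```

carry_out([
  [[0, 0, 0, 0, 0, 0], [0, 0, 0, 0, 0, 0], [0, 0, 0, 0, 0, 0], [0, 0, 0, 0, 0, 0], [0, 0, 0, 0, 0, 0], [0, 0, 0, 0, 0, 0]],
], grip=-1, newtons=30)

```text
time_s: 11.82
tool_pos: [537.6, -81.9, 18.1]
tcp_rot: [0.178, 0.984, 0.0, 0.001]
wrist_force: [0.9, 0.5, 0.9]
width: 0.699
gripper_force: 30.0
```

carry_out([
  [[0, 0, -0.5, 0, 0, 0], [0, 0, -0.8, 0, 0, 0], [0, 0, -0.8, 0, 0, 0], [0, 0, 0, 0, 0, 0]],
])

```text
time_s: 12.32
tool_pos: [538.3, -82.1, 146.9]
tcp_rot: [0.178, 0.984, -0.0, 0.003]
wrist_force: [-0.1, 0.4, -3.6]
width: 0.697
gripper_force: 30.0
```

Run:
```python
from h import *
print(robot.get_obs()['width'],rows([462,-369,100],down(176)))
```

```text
0.6973636920398805 [array([-0.482, -4.923,  0.783]), array([-0.004,  0.039, -1.655])]
```

carry_out([
  [[-0.08, -0.82, 0, 0, 0, 0], [-0.08, -0.82, 0, 0, 0, 0], [-0.08, -0.82, 0, 0, 0, 0], [-0.08, -0.82, 0, 0, 0, 0], [-0.08, -0.82, 0.1, 0, 0, 0], [-0.08, -0.82, 0.3, 0, 0, 0], [0, 0, 0.38, 0, 0.02, -0.83], [0, 0, 0, 0, 0.02, -0.83], [0, 0, 0, 0, 0, 0]],
])

```text
time_s: 13.45
tool_pos: [460.0, -367.8, 95.2]
tcp_rot: [0.035, 0.999, 0.002, -0.004]
wrist_force: [-0.3, 0.3, -1.3]
width: 0.7
gripper_force: 30.0
```

Run:
```python
from h import *
import cv2
o=robot.get_obs();print(o['width'],o['tool_pos'],rows([462,-369,18],down(176)))
p=robot.camera_params('wrist');i=robot.camera('wrist')
cv2.imwrite('pics/w3.png',i)
```

```text
0.7002800733216822 [ 460.04454377 -367.81616969   95.22212742] [array([-0.045, -0.022,  1.287]), array([ 0.021, -0.048, -0.004])]
```

View pics/w3.png

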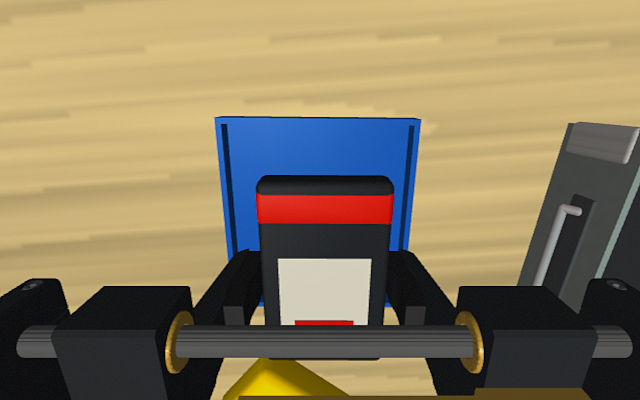

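The pack (columns 258–392) is centred over the tray (215–420). Lowering.

carry_out([
  [[-0.04, -0.02, 0.5, 0.02, -0.05, 0], [0, 0, 0.4, 0, 0, 0], [0, 0, 0.26, 0, 0, 0], [0, 0, 0.1, 0, 0, 0], [0, 0, 0, 0, 0, 0]],
])

```text
time_s: 14.12
tool_pos: [463.0, -369.8, 21.6]
tcp_rot: [0.035, 0.999, -0.001, 0.001]
wrist_force: [-0.4, -0.1, -2.2]
width: 0.701
gripper_force: 30.0
```

carry_out([
  [[0, 0, 0, 0, 0, 0], [0, 0, 0, 0, 0, 0], [0, 0, 0, 0, 0, 0], [0, 0, -0.5, 0, 0, 0], [0, 0, -0.8, 0, 0, 0], [0, 0, -0.8, 0, 0, 0], [0, 0, 0, 0, 0, 0]],
], grip=0.64)

```text
time_s: 15.0
tool_pos: [463.6, -370.5, 151.3]
tcp_rot: [0.034, 0.999, -0.004, 0.004]
wrist_force: [-0.6, -0.8, -0.4]
width: 0.821
gripper_force: 0.0
```

Run:
```python
from h import *
o=robot.get_obs();print(o['tool_pos'],rows([552,200,200],down(190.4)))
```

```text
[ 463.57516762 -370.51091299  151.32118101] [array([-0.822,  9.581, -0.88 ]), array([-0.051,  0.041, -1.435])]
```

carry_out([
  [[-0.05, 0.85, -0.4, 0, 0, 0], [-0.08, 0.97, -0.2, 0, 0, 0], [-0.08, 0.97, -0.2, 0, 0, 0], [-0.08, 0.97, -0.1, 0, 0, 0], [-0.08, 0.97, 0, 0, 0, 0], [-0.08, 0.97, 0, 0, 0, 0], [-0.08, 0.97, 0, 0, 0, 0], [-0.08, 0.97, 0, 0, 0, 0], [-0.08, 0.97, 0, 0, 0, 0], [0, 0.97, 0, -0.05, 0.04, -0.7], [0, 0, 0, 0, 0, -0.73], [0, 0, 0, 0, 0, 0]],
], grip=1)

```text
time_s: 16.5
tool_pos: [543.0, 201.6, 199.2]
tcp_rot: [-0.09, 0.996, 0.003, -0.003]
wrist_force: [-0.3, 0.1, -0.4]
width: 1.004
gripper_force: 0.0
```

Run:
```python
from h import *
import cv2,json
o=robot.get_obs();print(o['tool_pos'])
p=robot.camera_params('wrist');i=robot.camera('wrist');t=robot.camera('top')
json.dump({k:np.array(v).tolist() for k,v in p.items()},open('w4.json','w'))
b=cv2.resize(t[170:270,190:500],None,fx=640/310,fy=640/310,interpolation=cv2.INTER_CUBIC)
cv2.imwrite('pics/w4.png',cv2.vconcat([i[:390],b])); print(b.shape)
cv2.imwrite('pics/top4.png',t)
```

```text
[542.98335993 201.63248703 199.16723719]
(206, 640, 3)
```

View pics/w4.png

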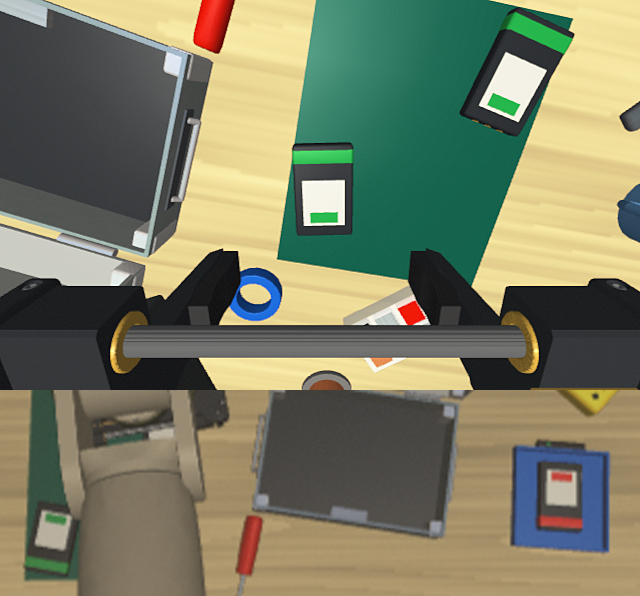

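Run:
```python
from h import *
import json
p=json.load(open('w4.json'))
print('cam',(-np.array(p['R']).T@np.array(p['t'])).round(0))
for n,top,bot in(('A',[(293,150),(354,150),(353,234),(297,236)],[(294,145),(352,143)]),('B',[(512,14),(572,44),(520,134),(461,112)],[(515,9),(572,37)])):
    W=ray('',top,17,p);B=ray('',bot,0,p)
    print(n,'len',np.linalg.norm(W[:2].mean(0)-W[2:].mean(0)).round(1),'wid',np.linalg.norm(W[0]-W[1]).round(1),np.linalg.norm(W[2]-W[3]).round(1),fit([[-50,-31],[-50,31],[50,31],[50,-31]],W))
    print('  len bottom-near to top-far',np.linalg.norm((B.mean(0)-W[2:].mean(0))[:2]).round(1), ((B.mean(0)+W[2:].mean(0))/2)[:2].round(1))
o=robot.get_obs()
print(rows([552,203,30],down(190.4)))
```

```text
cam [461. 185. 336.]
A len 93.0 wid 61.1 61.4 (array([557. , 205.9]), np.float64(11.31), np.float64(4.1))
  len bottom-near to top-far 96.6 [555.3 205.3]
B len 88.4 wid 64.1 65.1 (array([413. , 362.1]), np.float64(-10.99), np.float64(6.9))
  len bottom-near to top-far 100.2 [408.  366.7]
[array([-0.162, -0.009,  2.827]), array([ 0.04 , -0.024, -0.024])]
```

carry_out([
  [[-0.17, 0.02, 0.3, 0.04, -0.02, -0.05], [0, 0, 0.9, 0, 0, 0], [0, 0, 0.9, 0, 0, 0], [0, 0, 0.6, 0, 0, 0], [0, 0, 0.3, 0, 0, 0], [0, 0, 0.12, 0, 0, 0], [0, 0, 0, 0, 0, 0]],
])

```text
time_s: 17.48
tool_pos: [553.3, 204.2, 12.6]
tcp_rot: [-0.094, 0.996, -0.0, -0.0]
wrist_force: [0.9, 0.9, 1.1]
width: 0.997
gripper_force: 0.0
```

carry_out([
  [[0, 0, 0, 0, 0, 0], [0, 0, 0, 0, 0, 0], [0, 0, 0, 0, 0, 0], [0, 0, 0, 0, 0, 0], [0, 0, 0, 0, 0, 0], [0, 0, 0, 0, 0, 0]],
], grip=-1)

```text
time_s: 18.23
tool_pos: [553.4, 204.4, 13.5]
tcp_rot: [-0.095, 0.996, -0.0, 0.001]
wrist_force: [-0.8, 0.3, 4.8]
width: 0.703
gripper_force: 30.0
```

carry_out([
  [[0, 0, -0.5, 0, 0, 0], [0, 0, -0.9, 0, 0, 0], [0, 0, -0.9, 0, 0, 0], [0, 0, 0, 0, 0, 0]],
])

```text
time_s: 18.73
tool_pos: [554.5, 204.7, 154.5]
tcp_rot: [-0.095, 0.996, 0.0, 0.004]
wrist_force: [0.4, -0.6, -2.3]
width: 0.7
gripper_force: 30.0
```

Run:
```python
from h import *
o=robot.get_obs();print(o['width'],o['tool_pos'],bw(28,0,100),rows(bw(28,0,150),down(171.4)))
```

```text
0.7001750012354658 [554.45638133 204.69949927 154.53491663] [547.18444748 -74.89182153 100.        ] [array([ 0.997, -4.554,  0.069]), array([0.007, 0.044, 1.945])]
```

carry_out([
  [[0.16, -0.75, 0, 0, 0, 0], [0.17, -0.76, 0, 0, 0, 0], [0.17, -0.76, 0, 0, 0, 0], [0.17, -0.76, 0, 0, 0, 0], [0.17, -0.76, 0, 0, 0, 0], [0.17, -0.76, 0, 0, 0, 0], [0, 0, 0, 0, 0.04, 0.95], [0, 0, 0, 0, 0, 0.99], [0, 0, 0.6, 0, 0, 0], [0, 0, 0.5, 0, 0, 0], [0, 0, 0, 0, 0, 0], [0, 0, 0, 0, 0, 0]],
])

```text
time_s: 20.23
tool_pos: [544.7, -75.2, 85.2]
tcp_rot: [0.075, 0.997, -0.001, -0.003]
wrist_force: [0.3, 0.2, -2.3]
width: 0.698
gripper_force: 30.0
```

Run:
```python
from h import *
o=robot.get_obs();print(o['width'],o['tool_pos'],o['wrist_force'],rows(bw(28,0,18),down(171.4)))
```

```text
0.6977213569601133 [544.74935866 -75.24284207  85.23676103] [ 0.32590623  0.22147269 -2.32338593] [array([-0.046,  0.014,  1.12 ]), array([-0.009, -0.036,  0.004])]
```

carry_out([
  [[-0.04, 0.01, 0.5, -0.01, -0.04, 0], [0, 0, 0.4, 0, 0, 0], [0, 0, 0.15, 0, 0, 0], [0, 0, 0.06, 0, 0, 0], [0, 0, 0, 0, 0, 0]],
])

```text
time_s: 20.85
tool_pos: [547.3, -75.1, 19.2]
tcp_rot: [0.075, 0.997, -0.0, 0.001]
wrist_force: [-0.6, 0.2, -2.0]
width: 0.703
gripper_force: 30.0
```

carry_out([
  [[0, 0, 0, 0, 0, 0], [0, 0, 0, 0, 0, 0], [0, 0, 0, 0, 0, 0], [0, 0, -0.5, 0, 0, 0], [0, 0, -0.9, 0, 0, 0], [0, 0, -0.9, 0, 0, 0], [0, 0, 0, 0, 0, 0]],
], grip=0.64)

```text
time_s: 21.72
tool_pos: [548.2, -75.4, 160.3]
tcp_rot: [0.074, 0.997, -0.001, 0.004]
wrist_force: [1.1, 0.0, -0.9]
width: 0.819
gripper_force: 0.0
```

Run:
```python
from h import *
import cv2,json
o=robot.get_obs();print(o['width'],o['tool_pos'],rows([415,362,200],down(169.5)))
p=robot.camera_params('wrist');i=robot.camera('wrist')
json.dump({k:np.array(v).tolist() for k,v in p.items()},open('w5.json','w'))
cv2.imwrite('pics/w5.png',i)
```

```text
0.8187374257825039 [548.24390943 -75.41547893 160.3275395 ] [array([ 3.273,  6.878, -0.7  ]), array([-0.008,  0.05 ,  0.196])]
```

carry_out([
  [[0.36, 0.76, -0.4, 0, 0, 0], [0.36, 0.76, -0.3, 0, 0, 0], [0.36, 0.76, 0, 0, 0, 0], [0.36, 0.76, 0, 0, 0, 0], [0.36, 0.76, 0, 0, 0, 0], [0.36, 0.76, 0, 0, 0, 0], [0.36, 0.76, 0, 0, 0, 0], [0.36, 0.76, 0, 0, 0, 0], [0.39, 0.8, 0, 0, 0, 0], [0, 0, 0, 0, 0.05, 0.2], [0, 0, 0, 0, 0, 0]],
], grip=1)

```text
time_s: 23.15
tool_pos: [414.0, 361.8, 197.0]
tcp_rot: [0.092, 0.996, -0.0, -0.005]
wrist_force: [-0.1, -0.6, -0.8]
width: 0.999
gripper_force: 0.0
```

```bash
cat >> h.py <<'E'
import cv2,json
def label(img,p,z,near):
    "white label quads -> world min-area rect centre & long-axis angle; near = rough world xy"
    best=None
    hsv=cv2.cvtColor(img,cv2.COLOR_BGR2HSV);m=((hsv[...,1]<45)&(hsv[...,2]>150)).astype(np.uint8)
    m=cv2.morphologyEx(m,cv2.MORPH_CLOSE,np.ones((15,15)))
    for c in cv2.findContours(m,cv2.RETR_EXTERNAL,cv2.CHAIN_APPROX_NONE)[0]:
        if cv2.contourArea(c)<200: continue
        W=ray('',c[:,0],z,p)[:,:2].astype(np.float32)
        r=cv2.minAreaRect(W);d=np.hypot(*(np.array(r[0])-near))
        if d<60 and (best is None or d<best[0]): best=(d,np.round(r[0],1),np.round(r[1],1),round(r[2],1))
    return best
E
python3 - <<'E'
from h import *
o=robot.get_obs();print(o['tool_pos'])
p=robot.camera_params('wrist');i=robot.camera('wrist');cv2.imwrite('pics/w6.png',i)
json.dump({k:np.array(v).tolist() for k,v in p.items()},open('w6.json','w'))
print('B',label(i,p,17,[410,363]))
print('A0',label(cv2.imread('pics/w4.png')[:390],json.load(open('w4.json')),17,[553,204]))
print('B in w4',label(cv2.imread('pics/w4.png')[:390],json.load(open('w4.json')),17,[410,363]))
print('A box',label(cv2.imread('pics/w5.png'),json.load(open('w5.json')),22,[547,-75]))
E
```

```text
[413.99852121 361.82118454 196.98710117]
B (np.float64(11.254036783001261), array([421.2, 362.1]), array([44.1, 48.3]), 79.5)
A0 (np.float64(13.768953089953529), array([566.6, 206.3]), array([50.2, 44.2]), 11.5)
B in w4 (np.float64(11.800064100676646), array([421.7, 361.8]), array([44.8, 50.3]), 79.7)
A box (np.float64(13.62895493958749), array([560.5, -76.7]), array([44.6, 49.4]), 81.5)
```

View pics/w6.png

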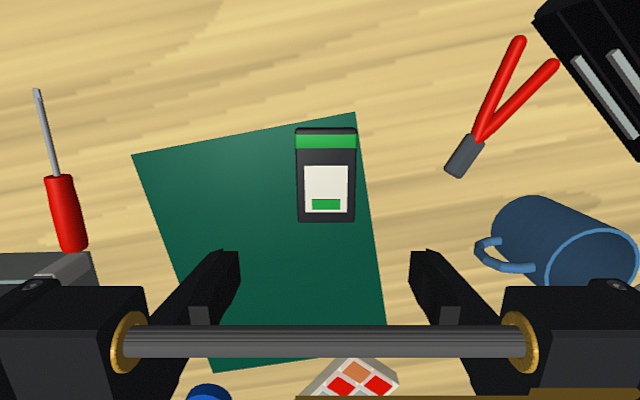

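Pack B is at about (326,175), nothing else near it, and its label gives the grasp point.

carry_out([
  [[0.1, 0.02, 0.3, 0, 0.05, 0], [0, 0, 0.9, 0, 0, 0], [0, 0, 0.9, 0, 0, 0], [0, 0, 0.6, 0, 0, 0], [0, 0, 0.27, 0, 0, 0], [0, 0, 0.1, 0, 0, 0], [0, 0, 0, 0, 0, 0]],
])

```text
time_s: 24.08
tool_pos: [406.0, 364.7, 14.4]
tcp_rot: [0.092, 0.996, 0.001, -0.008]
wrist_force: [-0.6, -0.4, 0.7]
width: 0.998
gripper_force: 0.0
```

carry_out([
  [[0, 0, 0, 0, 0, 0], [0, 0, 0, 0, 0, 0], [0, 0, 0, 0, 0, 0], [0, 0, 0, 0, 0, 0], [0, 0, 0, 0, 0, 0], [0, 0, 0, 0, 0, 0]],
], grip=-1)

```text
time_s: 24.82
tool_pos: [405.7, 365.3, 14.6]
tcp_rot: [0.092, 0.996, 0.001, -0.008]
wrist_force: [-1.0, -0.4, 6.1]
width: 0.7
gripper_force: 30.0
```

carry_out([
  [[0, 0, -0.5, 0, 0, 0], [0, 0, -0.9, 0, 0, 0], [0, 0, -0.9, 0, 0, 0], [0, 0, 0, 0, 0, 0]],
])

```text
time_s: 25.32
tool_pos: [409.0, 365.6, 155.4]
tcp_rot: [0.092, 0.996, 0.003, -0.005]
wrist_force: [-0.5, 0.2, -2.6]
width: 0.699
gripper_force: 30.0
```

Run:
```python
from h import *
o=robot.get_obs();print(o['width'],o['tool_pos'],rows([547.3,-75.1,150],down(171.4)))
```

```text
0.6985117934022634 [408.98578853 365.58858396 155.43405558] [array([-3.611, -6.799,  0.018]), array([ 0.028, -0.064, -0.194])]
```

carry_out([
  [[-0.39, -0.75, 0, 0, 0, 0], [-0.4, -0.75, 0, 0, 0, 0], [-0.4, -0.75, 0, 0, 0, 0], [-0.4, -0.76, 0, 0, 0, 0], [-0.4, -0.76, 0, 0, 0, 0], [-0.4, -0.76, 0, 0, 0, 0], [-0.4, -0.76, 0, 0, 0, 0], [-0.4, -0.76, 0, 0, 0, 0], [-0.38, -0.75, 0, 0, 0, 0], [0, 0, 0.4, 0.03, -0.06, -0.19], [0, 0, 0.4, 0, 0, 0], [0, 0, 0, 0, 0, 0]],
])

```text
time_s: 26.82
tool_pos: [541.6, -75.1, 97.8]
tcp_rot: [0.076, 0.997, -0.001, -0.006]
wrist_force: [-0.4, 0.0, -1.6]
width: 0.699
gripper_force: 30.0
```

Run:
```python
from h import *
o=robot.get_obs();print(o['width'],o['tool_pos'],rows([544.8,-74.7,37],down(171.4)))
p=robot.camera_params('wrist');i=robot.camera('wrist');cv2.imwrite('pics/w7.png',i)
print('held label',label(i,p,o['tool_pos'][2]+3,[o['tool_pos'][0]+12,-75]))
```

```text
0.6990437410576329 [541.56426375 -75.10532226  97.75859053] [array([-0.065,  0.018,  1.012]), array([-0.02 , -0.073, -0.007])]
held label (np.float64(3.7478012978271695), array([550.1, -76.3]), array([43.9, 36.4]), 81.4)
```

carry_out([
  [[-0.06, 0.02, 0.4, -0.02, -0.07, 0], [0, 0, 0.35, 0, 0, 0], [0, 0, 0.15, 0, 0, 0], [0, 0, 0.1, 0, 0, 0], [0, 0, 0, 0, 0, 0]],
])

```text
time_s: 27.5
tool_pos: [547.0, -75.1, 40.8]
tcp_rot: [0.075, 0.997, -0.001, 0.003]
wrist_force: [0.9, 0.6, -1.7]
width: 0.695
gripper_force: 30.0
```

Run:
```python
from h import *
o=robot.get_obs();print(o['width'],o['tool_pos'],o['wrist_force'],rows([544.8,-74.7,37],down(171.4)))
```

```text
0.694984484125917 [547.00677262 -75.08428169  40.82981942] [ 0.94875194  0.63600871 -1.67603205] [array([0.038, 0.001, 0.064]), array([-0.008,  0.035, -0.004])]
```

carry_out([
  [[0.04, 0, 0.03, -0.01, 0.02, 0], [0, 0, 0.03, 0, 0, 0], [0, 0, 0, 0, 0, 0], [0, 0, 0, 0, 0, 0]],
])

```text
time_s: 28.0
tool_pos: [544.5, -74.8, 37.1]
tcp_rot: [0.075, 0.997, 0.0, 0.001]
wrist_force: [-0.0, 0.6, -0.1]
width: 0.701
gripper_force: 30.0
```

carry_out([
  [[0, 0, 0, 0, 0, 0], [0, 0, 0, 0, 0, 0], [0, 0, 0, 0, 0, 0], [0, 0, -0.5, 0, 0, 0], [0, 0, -0.9, 0, 0, 0], [0, 0, -0.9, 0, 0, 0], [0, 0, 0, 0, 0, 0]],
], grip=0.6)

```text
time_s: 28.88
tool_pos: [545.6, -75.1, 178.8]
tcp_rot: [0.075, 0.997, -0.001, 0.005]
wrist_force: [0.4, 0.3, -0.5]
width: 0.8
gripper_force: 0.0
```

Run:
```python
from h import *
o=robot.get_obs();print(o['width'],o['tool_pos'])
p=robot.camera_params('wrist');i=robot.camera('wrist');cv2.imwrite('pics/w8.png',i)
print('B placed',label(i,p,39,[558,-77]))
print('A was 560.5,-76.7')
i=robot.camera('top');cv2.imwrite('pics/top8.png',i)
a=np.radians(BA)
print('spent',label(i,robot.camera_params('top'),21,[470,-370]))
```

```text
0.8003609103888814 [545.57893286 -75.12783983 178.77033264]
B placed (np.float64(2.536987486813912), array([560.5, -76.9]), array([44.6, 50. ]), 81.4)
A was 560.5,-76.7
spent None
```

Both packs' labels read the same place (560.5,-77), so the pile is square. Next: go behind the lid, off-centre from the recess, with the fingers shut.

carry_out([
  [[0, 0, -0.9, 0, 0, 0], [0, 0, -0.9, 0, 0, 0], [0, 0, -0.9, 0, 0, 0], [0, 0, 0, 0, 0, 0]],
], grip=-1)

```text
time_s: 29.48
tool_pos: [544.6, -75.0, 338.9]
tcp_rot: [0.075, 0.997, -0.001, 0.003]
wrist_force: [0.4, -0.2, -1.2]
width: 0.372
gripper_force: 0.0
```

Run:
```python
from h import *
o=robot.get_obs();print(o['tool_pos'],bw(203,80,325),rows(bw(203,80,325),down(171.4)))
```

```text
[544.57400992 -74.95546376 338.86739979] [732.18887717 -21.99228471 325.        ] [array([-2.957,  1.343,  0.251]), array([-0.003,  0.039, -0.005])]
```

carry_out([
  [[-0.7, 0.34, 0, 0, 0.04, 0], [-0.8, 0.34, 0, 0, 0, 0], [-0.8, 0.34, 0, 0, 0, 0], [-0.66, 0.32, 0, 0, 0, 0], [0, 0, 0, 0, 0, 0], [0, 0, 0, 0, 0, 0]],
])

```text
time_s: 30.22
tool_pos: [731.2, -22.2, 334.2]
tcp_rot: [0.075, 0.997, 0.001, -0.004]
wrist_force: [0.8, -0.8, -0.1]
width: 0.007
gripper_force: 0.0
```

carry_out([
  [[0, 0, 0.4, 0, 0, 0], [0, 0, 0.25, 0, 0, 0], [0, 0, 0.1, 0, 0, 0], [0, 0, 0, 0, 0, 0]],
])

```text
time_s: 30.72
tool_pos: [730.7, -22.2, 292.0]
tcp_rot: [0.076, 0.997, 0.0, -0.002]
wrist_force: [0.3, 0.6, 0.1]
width: 0.006
gripper_force: 0.0
```

carry_out([
  [[0, 0, 0.2, 0, 0, 0], [0, 0, 0.2, 0, 0, 0], [0, 0, 0.2, 0, 0, 0], [0, 0, 0.2, 0, 0, 0], [0, 0, 0, 0, 0, 0]],
])

```text
time_s: 31.35
tool_pos: [730.8, -21.8, 242.0]
tcp_rot: [0.075, 0.997, 0.0, -0.003]
wrist_force: [-0.1, 0.1, 0.3]
width: 0.003
gripper_force: 0.0
```

Run:
```python
from h import *
o=robot.get_obs();print(o['tool_pos'],o['wrist_force'],R.from_quat(o['tcp_rot']).as_matrix()[:,2].round(2))
Q=down(171.4);L=[]
for th in list(np.arange(1.6,0.05,-.1)):
    n=58-6*(1.6-th)/1.6; x=-172*np.cos(th)+n*np.sin(th)+99; z=172*np.sin(th)+n*np.cos(th)+64+4
    L.append((bw(x,80,z),Q)); print(round(th,1),round(x),round(z))
seq(L)
```

```text
[730.78824488 -21.77303791 242.01283137] [-0.13504923  0.09896173  0.29429261] [-0.01  0.   -1.  ]
1.6 162 238
1.5 144 244
1.4 126 247
1.3 108 249
1.2 89 249
1.1 71 247
1.0 53 243
0.9 35 237
0.8 19 230
0.7 3 221
0.6 -12 210
0.5 -26 198
0.4 -39 184
0.3 -50 170
0.2 -59 154
0.1 -67 137
[[0.66, -0.0, 0.07, 0.0, -0.04, -0.0], [0.29, -0.0, -0.09, 0.0, 0.0, -0.0], [0.31, -0.0, -0.06, 0.0, 0.0, -0.0], [0.3, -0.0, -0.03, 0.0, 0.0, -0.0], [0.31, -0.0, 0.0, 0.0, 0.0, -0.0], [0.31, -0.0, 0.04, 0.0, 0.0, -0.0], [0.3, -0.0, 0.06, 0.0, 0.0, -0.0], [0.29, -0.0, 0.1, 0.0, 0.0, -0.0], [0.28, -0.0, 0.12, 0.0, 0.0, -0.0], [0.27, -0.0, 0.15, 0.0, 0.0, -0.0], [0.24, -0.0, 0.18, 0.0, 0.0, -0.0], [0.23, -0.0, 0.2, 0.0, 0.0, -0.0], [0.21, -0.0, 0.23, 0.0, 0.0, -0.0], [0.19, -0.0, 0.24, 0.0, 0.0, -0.0], [0.15, -0.0, 0.26, 0.0, 0.0, -0.0], [0.13, -0.0, 0.28, 0.0, 0.0, -0.0]]
```

carry_out([
  [[0.33, 0, 0.03, 0, -0.04, 0], [0.33, 0, 0.04, 0, 0, 0], [0.29, 0, -0.09, 0, 0, 0], [0.31, 0, -0.06, 0, 0, 0], [0.3, 0, -0.03, 0, 0, 0], [0.31, 0, 0, 0, 0, 0], [0.31, 0, 0.04, 0, 0, 0], [0.3, 0, 0.06, 0, 0, 0], [0, 0, 0, 0, 0, 0]],
])

```text
time_s: 32.48
tool_pos: [583.5, 0.7, 244.6]
tcp_rot: [0.075, 0.997, 0.0, 0.001]
wrist_force: [1.3, -0.1, -0.7]
width: 0.006
gripper_force: 0.0
```

carry_out([
  [[0.29, 0, 0.1, 0, 0, 0], [0.28, 0, 0.12, 0, 0, 0], [0.27, 0, 0.15, 0, 0, 0], [0.24, 0, 0.18, 0, 0, 0], [0.23, 0, 0.2, 0, 0, 0], [0.21, 0, 0.23, 0, 0, 0], [0.19, 0, 0.24, 0, 0, 0], [0, 0, 0, 0, 0, 0]],
])

```text
time_s: 33.48
tool_pos: [482.8, 15.9, 170.2]
tcp_rot: [0.075, 0.997, 0.0, 0.001]
wrist_force: [0.4, 0.4, 0.6]
width: 0.005
gripper_force: 0.0
```

carry_out([
  [[0.15, 0, 0.26, 0, 0, 0], [0.1, 0, 0.26, 0, 0, 0], [0, 0, 0.15, 0, 0, 0], [0, 0, 0.1, 0, 0, 0], [0, 0, 0, 0, 0, 0]],
])

```text
time_s: 34.1
tool_pos: [468.4, 18.1, 124.1]
tcp_rot: [0.075, 0.997, 0.0, 0.001]
wrist_force: [0.7, -0.4, 0.0]
width: 0.006
gripper_force: 0.0
```

carry_out([
  [[0, 0, 0.05, 0, 0, 0], [0, 0, 0.05, 0, 0, 0], [0, 0, 0.05, 0, 0, 0], [0, 0, 0, 0, 0, 0]],
])

```text
time_s: 34.6
tool_pos: [468.4, 18.2, 120.1]
tcp_rot: [0.075, 0.997, -0.001, 0.004]
wrist_force: [-19.0, 2.4, 58.3]
width: 0.004
gripper_force: 29.0
```

The 58 N contact came with the tips at z = 112 mm, which is the shut height of the lid. Backing off and checking.

carry_out([
  [[0, 0, -0.3, 0, 0, 0], [0, 0, -0.9, 0, 0, 0], [0, 0, -0.9, 0, 0, 0], [0.7, 0.6, -0.5, 0, 0, 0], [0.6, 0.7, -0.3, 0, 0, 0], [0, 0.9, 0, 0, 0, 0], [0, 0.9, 0, 0, 0, 0], [0, 0.9, 0, 0, 0, 0], [0, 0, 0, 0, 0, 0]],
])

```text
time_s: 35.72
tool_pos: [426.6, 269.5, 288.3]
tcp_rot: [0.073, 0.997, 0.0, 0.001]
wrist_force: [-0.6, -0.1, -0.2]
width: 0.003
gripper_force: 0.0
```

Run:
```python
from h import *
t=robot.camera('top');s=robot.camera('side')
a=cv2.resize(t[140:270,190:510],(800,325),interpolation=cv2.INTER_CUBIC)
b=cv2.resize(s[120:240,230:585],(800,270),interpolation=cv2.INTER_CUBIC)
cv2.imwrite('pics/fin.png',cv2.vconcat([a,b]))
```

```text
(no output)
```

View pics/fin.png

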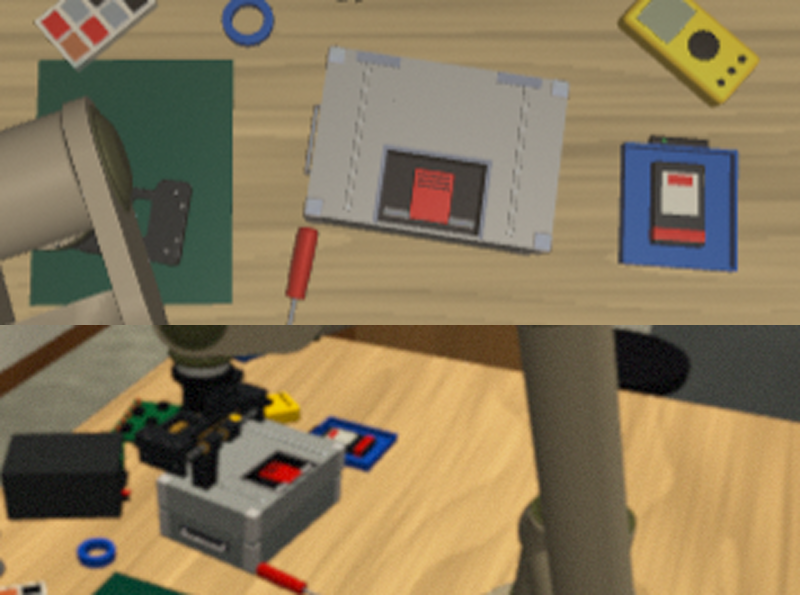

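The lid looks shut with the paddle flush at (432,193), and the spent pack lies flat in the tray at (680,205). Comparing with the start picture, where the box was latched, before handing in.

Run:
```python
from h import *
a=cv2.imread('pics/top0.png',0).astype(np.float32);b=cv2.cvtColor(robot.camera('top'),cv2.COLOR_BGR2GRAY).astype(np.float32)
for n,s in(('front',np.s_[200:245,305:425]),('paddle',np.s_[195:240,338:392]),('rear',np.s_[155:200,310:422]),('bench',np.s_[190:255,430:435])):
    print(n,np.abs(a[s]-b[s]).mean().round(2), cv2.phaseCorrelate(a[s].copy(),b[s].copy())[0])
```

```text
front 2.04 (-0.011812323863729546, 0.5226990571722432)
paddle 1.88 (-0.12404915295519814, 0.5175912769755762)
rear 2.05 (0.01720878932638925, 0.4961598755950689)
bench 2.26 (0.644918203441615, 0.026573162594296207)
```

```bash
python3 -c "
from station import robot
print(robot.close_job())"
```

```text
the job is handed in; nothing more can be done
None
```

I handed the job in with the lid shut and, as far as the camera shows, latched (it matches the starting picture), the two charged packs squarely stacked inside clear of the hook, and the spent pack flat in the blue tray; no verdict came back.

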